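# Set the cups up on the banding wheels

## Task

Get the banding wheels ready for decorating: draw the centring pin straight up out of the large wheel and stand it, grip up, in the square wooden box. Stand each of the three straight cups without handles upright in the middle of the wheel that matches its size: small cup on the small wheel, middle on the middle, large on the large. Leave the bowl and the mug standing where they are.

Things in the scene. Friction and masses are not known exactly. Their poses are not given: they have to be found in the camera images.
- cup_s_mid (a point): the small cup: straight-sided round cup without handle, pale unglazed clay, 42 mm across, 50 mm tall, wall 4 mm, standing upright; loose. Point on its axis half-way up; z is up its axis
- cup_m_mid (a point): the middle-sized cup: straight-sided round cup without handle, pale unglazed clay, 52 mm across, 66 mm tall, wall 4 mm, standing upright; loose. Point on its axis half-way up; z is up its axis
- cup_l_mid (a point): the large cup: straight-sided round cup without handle, pale unglazed clay, 64 mm across, 80 mm tall, wall 4 mm, standing upright; loose. Point on its axis half-way up; z is up its axis
- wheel_s_top (a point): the small banding wheel (heavy dark iron turntable on a foot, does not move or turn): round flat top 110 mm across, 45 mm above the table. Point at the centre of its top face; z up
- wheel_m_top (a point): the middle-sized banding wheel (heavy dark iron turntable on a foot, does not move or turn): round flat top 150 mm across, 55 mm above the table. Point at the centre of its top face; z up
- wheel_l_top (a point): the large banding wheel (heavy dark iron turntable on a foot, does not move or turn): round flat top 190 mm across, 65 mm above the table. Point at the centre of its top face; z up. A vertical hole of 16 mm diameter, 45 mm deep, runs down its middle; the centring pin stands in it at the start
- pin_grip (a point): the centring pin, loose, 105 mm long: a round steel shaft 14 mm in diameter and 75 mm long with a round wooden grip on top, 24 mm in diameter and 30 mm tall. Point at the centre of the grip (90 mm above the pin's foot, 15 mm below its top); z along the pin, up. At the start it stands with 45 mm of its shaft in the close-fitting hole of the large wheel, the grip's centre 45 mm above the wheel's top; it is only held by the fit and comes straight up
- pin_box: square open-topped wooden box, fixed, 56 mm square and 60 mm tall, walls 6 mm, floor 6 mm (inside 44 mm square), empty. Origin at the centre of its underside, sides along x and y. The pin stands in it foot down, grip above the rim, and may lean against a side
- bowl_mid (a point): a wide round bowl of the same pale clay, 90 mm across the rim, 42 mm tall, loose; not to be moved. Point on its axis half-way up
- mug_mid (a point): a mug of the same pale clay with a handle, 66 mm across, 74 mm tall, loose, the handle (reaching 70 mm from the axis) pointing to the right as the robot sees it (-y, a little towards -x); not to be moved. Point on its axis half-way up
Not all that is in view belongs to the job. What is shaped like the part that bears wheel_m_top but green is not meant.

How it is judged:
By the outcome, as a careful person would: the job done as asked, in the order asked, and still so for the second after the job is handed in, with the robot touching nothing.
It also fails if it takes over 128 s, if anything falls off the work surface, if the arm or the gripper's body presses on something with over 40 N, if the wrist force passes 120 N, or if a joint passes its speed limit or range.

## Robot

A 6-joint arm with a two-finger parallel gripper is mounted at the origin on the work surface. World frame = base frame: x ahead of the robot, y to its left, z up, the work surface at z = 0. Lengths are in m, angles in rad, forces in N, time in s.
With the tool pointing down it reaches from about 0.25 to 0.8 m from the base axis. Payload 3.9 kg.
Tool frame: the origin (TCP) lies midway between the tips of the shut fingers; the grasp point (between the pads) lies 19 mm behind it; z points along the fingers, y is the line along which they close (so a half turn about z gives the same grasp; the last joint's range is limited). The gripper opens to 85 mm and grips with 20 to 120 N. Pads are 22 mm wide; open, the fingers measure 114 mm over their backs; the gripper's body (76 mm by 85 mm) begins 54 mm behind the grasp point. The pads swing forward as they close: fully open they stand 13 mm farther back than shut.
Start: joints at [1.11, 0.26, -0.138, 1.173, 0, 1.571], TCP at [0.233, 0.47, 0.231] pointing down, gripper open.
Joint ranges: [-2.78, 2.78], [-0.83, 1.72], [-1.28, 1.37], [-1.9, 2.12], [-1.57, 1.48], [-3.14, 3.14]. Speed limits (rad/s): [2.57, 2.57, 3.14, 3.14, 3.14, 3.14].

## Interface

Orientations are given as a unit quaternion [x, y, z, w].
In Python, from bench import r gives the robot as it stands.
- The arm moves only by the tool step_arm, never from a script. Its arguments are lists of equal length, an entry for each row: "travel": the shift along the world's x, y, z each as a share of 30 cm, from -1 to 1, a list of three; "roll": the turn about the world's z as a share of 180 degrees, from -1 to 1. A call has 1 to 8 rows; each row is the pose to reach, as a shift and turn from the pose commanded when the call began, turning the shorter way round; what a row does not reach only later rows make up. A row lasts 1/12 s, in which the tool goes at most 41.7 mm and 7.16 degrees, less where a joint would pass 70% of its speed; a pose out of reach is approached as far as the arm can. A call with a number of a shift or a turn outside -1 to 1 is refused whole. A call with a gripper value outside its range is refused whole. "gripper" is the opening, from 0 (shut) to 1 (fully open), set as the call begins (left out, the last holds). The fingers move at their own pace and stop on an object; "grip_force" is the grip in N (left out, the last holds). Time passes only in rows, so rows that repeat a pose let the fingers close. It gives the time, the measured TCP pose, the force, the opening and the grip force at its end, in the units of the state.
- r.get_state(): the state, without advancing time (a new reading comes with each control period).
- r.get_image(name): name is "scene" or "top"; returns a dict with "color" (384x512x3 uint8, red, green, blue), "fx", "fy", "cx", "cy" (pixels), "extrinsics" (4x4, takes a point from camera to world coordinates). Camera axes: x right, y up, looking along -z (the intrinsics and any distortion apply to the point x, -y, -z); pixel columns grow to the right and rows downward; lengths in m; the calibration is good to about 2 mm. A picture is of the moment at which its call begins. There is no depth.
- r.finish_job(): hands the job in; it is judged then, once.
The state is a dict: "clock": time; "joint_positions": joint angles; "joint_velocities": joint speeds; "effort": joint torques, N m; "position": TCP position; "tool_rot": TCP orientation; "contact_force": force on the tool from outside, world axes, zero at the start; "wrist_torque": the same for the moment, N m; "opening": finger opening in m; "grasp_force": force on a finger pad.
Only numpy, scipy, OpenCV 4.12 (cv2) and the standard library are available. Lean on these libraries where they do the work, as an engineer would, in place of code of your own. Each camera call takes 0.05 s, during which the arm holds its last target. There are 200 camera calls.

## Working session

There is one attempt and no reset: what is moved stays moved. The work goes in short steps, Python scripts to look and compute and a tool call to move; the robot and the scene stay as the last step left them, time stands still between calls to the robot, and variables do not carry over. Pictures are saved under pics/ and viewed, at most 14 in all, crops included, and the job is handed in when it is done.

Besides the shell and the picture viewer there is one more tool, called after "Emit:" as name(argument=value, ...) on one line, values as JSON. step_arm: Moves the arm, as the interface text tells. Shift numbers are shares of 30 cm and turn numbers shares of 180 degrees, none past 1 either way. Its arguments: {"type":"object","properties":{"travel":{"type":"array","items":{"type":"array","items":{"type":"number","minimum":-1,"maximum":1}}},"roll":{"type":"array","items":{"type":"number","minimum":-1,"maximum":1}},"gripper":{"type":"number"},"grip_force":{"type":"number"}},"required":["travel","roll"]}

```bash
mkdir -p pics; cat > h.py <<'E'
import numpy as np, cv2
from bench import r
def grab(n,tag):
    im=r.get_image(n); cv2.imwrite(f'pics/{tag}.png',cv2.cvtColor(im['color'],cv2.COLOR_RGB2BGR)); return im
def ray(im,u,v):
    E=np.array(im['extrinsics']); d=np.array([(u-im['cx'])/im['fx'],-(v-im['cy'])/im['fy'],-1.]); return E[:3,3],E[:3,:3]@d
def at_z(im,u,v,z):
    o,d=ray(im,u,v); return o+d*(z-o[2])/d[2]
def proj(im,p):
    E=np.array(im['extrinsics']); c=E[:3,:3].T@(np.array(p)-E[:3,3]); return im['cx']+im['fx']*c[0]/-c[2], im['cy']-im['fy']*c[1]/-c[2]
E
python3 - <<'E'
from h import *
for n in('top','scene'):
    im=grab(n,n+'0'); print({k:v for k,v in im.items() if k!='color'})
    b=cv2.imread(f'pics/{n}0.png'); cv2.imwrite(f'pics/{n}0b.png',cv2.resize(b,(800,600),interpolation=cv2.INTER_CUBIC))
print(r.get_state())
E
```

```text
{'fx': 412.2182826529577, 'fy': 412.2182826529577, 'cx': 257.9418549119765, 'cy': 188.01419465863134, 'extrinsics': array([[-2.16564477e-03,  9.83392638e-01, -1.81477904e-01,
         3.15690086e-01],
       [-9.99933953e-01, -8.11724316e-05,  1.14927345e-02,
         1.47650202e-02],
       [ 1.12871395e-02,  1.81490807e-01,  9.83327864e-01,
         1.32090997e+00],
       [ 0.00000000e+00,  0.00000000e+00,  0.00000000e+00,
         1.00000000e+00]])}
{'fx': 459.3563745010632, 'fy': 459.3563745010632, 'cx': 248.4760375964054, 'cy': 194.60324041085607, 'extrinsics': array([[-0.85100901, -0.32322519,  0.41389508,  1.02033849],
       [ 0.52502089, -0.50610851,  0.68425671,  0.77509427],
       [-0.01169318,  0.79961219,  0.60040288,  0.778384  ],
       [ 0.        ,  0.        ,  0.        ,  1.        ]])}
{'clock': 0.1, 'joint_positions': array([ 1.10998157e+00,  2.60620226e-01, -1.39257315e-01,  1.17270535e+00,
        2.18284208e-05,  1.57079502e+00]), 'joint_velocities': array([ 9.97333343e-04, -8.86535587e-04,  1.81372168e-03,  8.25655977e-05,
        1.19934246e-03,  9.68192001e-04]), 'effort': array([-5.14600233e-04, -4.06511629e+01,  2.54527187e+01,  1.00980847e-02,
       -1.21242524e-04,  1.55757050e-05]), 'position': array([0.23317242, 0.4696821 , 0.23054062]), 'tool_rot': array([ 2.28373438e-01,  9.73573200e-01, -8.67184636e-04, -2.14629261e-04]), 'contact_force': array([ 0.43830046, -0.61598997, -0.04969277]), 'wrist_torque': array([ 0.02725727, -0.01334269,  0.00522243]), 'grasp_force': 0.0, 'opening': 0.08504641661069694}
```

View pics/top0b.png

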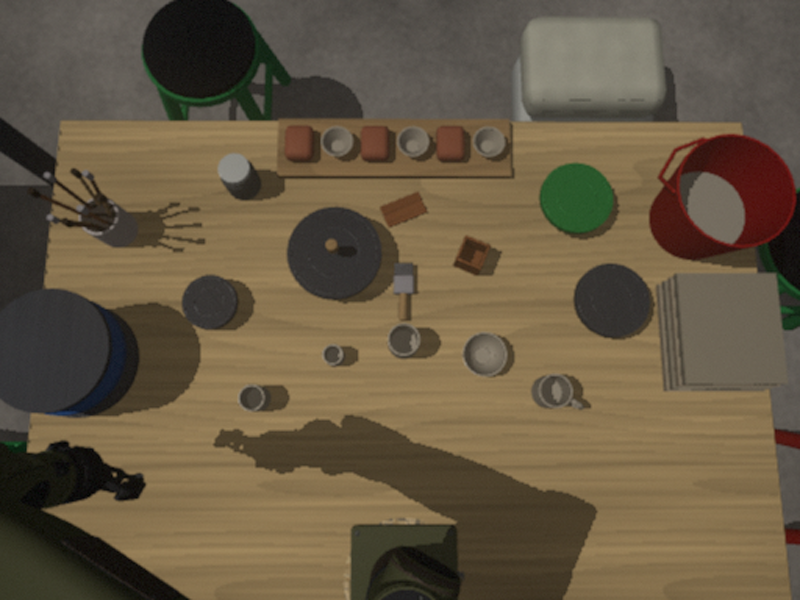

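View pics/scene0b.png

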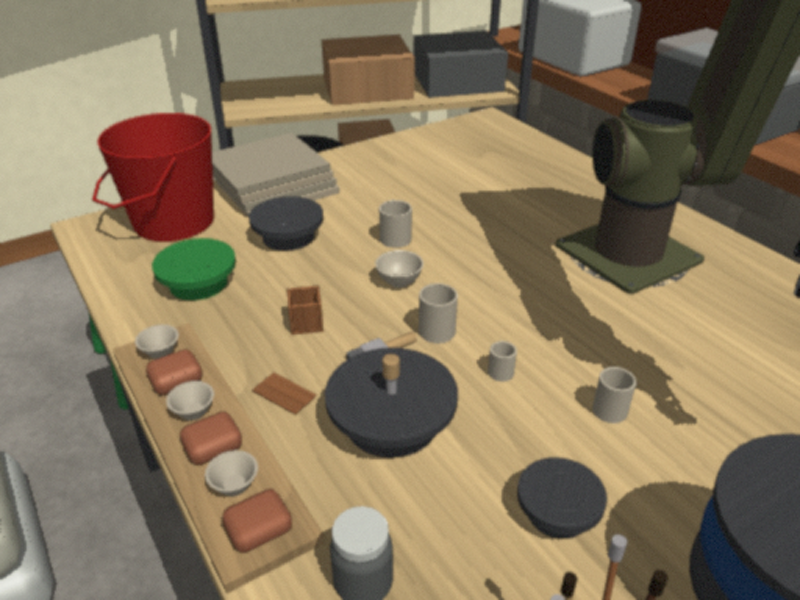

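Candidates in the top view (800x600 px):
- **Cups:** small (334,355), middle (253,398) and large (404,340). The bowl (486,354), the mug (553,391, with handle) and the tray bowls (338/413/489,142) are not meant.
- **Wheels:** small (210,302), middle dark (613,301) and large (335,253). The green one (577,199) and the blue drum with a dark lid (50,350) are not meant.
- **Pin and box:** pin grip (332,245), box (471,256). The flat brown tile (404,209), the brush or hammer (404,290) and the white-capped jar (237,175) are not meant.

Next I fit positions using silhouettes in both views.

```bash
cat > fit.py <<'E'
from h import *
from scipy.optimize import least_squares
a=np.linspace(0,2*np.pi,60,endpoint=False)
def ring(im,x,y,z,R): return np.array([proj(im,(x+R*np.cos(t),y+R*np.sin(t),z)) for t in a])
def hullc(im,x,y,R,z0,z1):
    p=np.vstack([ring(im,x,y,z0,R),ring(im,x,y,z1,R)]).astype(np.float32)
    h=cv2.convexHull(p); m=cv2.moments(h); return np.array([m['m10']/m['m00'],m['m01']/m['m00']]),h,m['m00']
def seg(im,u,v,mode,w=40):
    hsv=cv2.cvtColor(im['color'],cv2.COLOR_RGB2HSV); s=hsv[...,1].astype(int); val=hsv[...,2].astype(int)
    m=(s<60) if mode=='clay' else ((val<85)&(s<95))
    m=cv2.morphologyEx(m.astype(np.uint8),cv2.MORPH_OPEN,np.ones((2,2)))
    n,l,st,c=cv2.connectedComponentsWithStats(m,connectivity=4)
    u,v=int(u),int(v); win=l[v-3:v+4,u-3:u+4]; k=np.bincount(win[win>0]).argmax() if (win>0).any() else 0
    pts=cv2.findNonZero((l==k).astype(np.uint8)); h=cv2.convexHull(pts)
    full=np.zeros(m.shape,np.uint8); cv2.fillConvexPoly(full,h,1); M=cv2.moments(full,True)
    return np.array([M['m10']/M['m00'],M['m01']/M['m00']]),M['m00'],h
E
cat > run1.py <<'E'
from fit import *
I={n:r.get_image(n) for n in('top','scene')}
K=1.5625
objs={'cup_s':(.021,0,.05,(334,353),(502,360)),'cup_m':(.026,0,.066,(253,397),(614,395)),'cup_l':(.032,0,.08,(404,338),(438,312)),
'mug':(.033,0,.074,(550,390),(395,222)),'bowl':(.045,.04,.042,(486,353),(400,266)),
'wheel_s':(.055,.04,.045,(210,302),(562,490)),'wheel_m':(.075,.05,.055,(613,301),(286,215)),'wheel_l':(.095,.06,.065,(310,265),(360,405))}
vis={n:cv2.resize(cv2.cvtColor(I[n]['color'],cv2.COLOR_RGB2BGR),None,fx=4,fy=4,interpolation=cv2.INTER_CUBIC) for n in I}
for k,(R,z0,z1,pt,ps) in objs.items():
    mode='dark' if 'wheel' in k else 'clay'
    S={n:seg(I[n],p[0]/K,p[1]/K,mode) for n,p in(('top',pt),('scene',ps))}
    x0=at_z(I['top'],*S['top'][0],(z0+z1)/2)[:2]
    use=('top',) if mode=='dark' else ('top','scene')
    sol={}
    for u in (('top',),('scene',),('top','scene')):
        sol[u]=least_squares(lambda p:np.concatenate([hullc(I[n],*p,R,z0,z1)[0]-S[n][0] for n in u]),x0).x
    p=sol[use]
    print(k,*[np.round(s*1000,1) for s in sol.values()],'area',*[(n,round(S[n][1]),round(hullc(I[n],*p,R,z0,z1)[2])) for n in S])
    for n in I:
        for z in(z0,z1): cv2.polylines(vis[n],[np.int32((ring(I[n],*p,z,R)+.5)*4)],True,(0,255,255) if z==z1 else (255,0,255),1)
pin=[(332,245),(391,366)]
print('pin top z.14?',at_z(I['top'],331/K,243/K,.125)[:2],at_z(I['scene'],391/K,360/K,.125)[:2])
T=vis['top'][600:1080,400:1750]; cv2.imwrite('pics/c1.png',cv2.resize(T,(800,int(800*T.shape[0]/T.shape[1]))))
T=vis['scene'][480:1400,580:1600]; cv2.imwrite('pics/c2.png',cv2.resize(T,(660,595)))
E
python3 run1.py
```

```text
cup_s [425.6 132.4] [428.4 142.8] [425.9 137.3] area ('top', 101, 168) ('scene', 374, 415)
cup_m [341.9 286.3] [342.6 295.5] [341.4 291.5] area ('top', 152, 308) ('scene', 753, 788)
cup_l [462.    5.4] [454.5   2.6] [458.9   5.1] area ('top', 17, 390) ('scene', 819, 880)
mug [ 351.8 -317.3] [ 355.4 -288.6] [ 349.1 -311.5] area ('top', 296, 496) ('scene', 554, 587)
bowl [ 427.8 -169. ] [ 435.9 -147. ] [ 429.3 -161.2] area ('top', 552, 660) ('scene', 542, 440)
wheel_s [532.2 385.2] [541.6 395.7] [538.1 391.4] area ('top', 993, 974) ('scene', 2266, 2053)
wheel_m [ 534.3 -422. ] [ 547.6 -389.8] [ 537.7 -415.4] area ('top', 1855, 1792) ('scene', 1275, 944)
wheel_l [629.6 134.2] [639.7 150.4] [635.6 142.1] area ('top', 2863, 2826) ('scene', 4615, 4081)
pin top z.14? [0.63521113 0.13842778] [0.63390903 0.1413874 ]
```

View pics/c1.png

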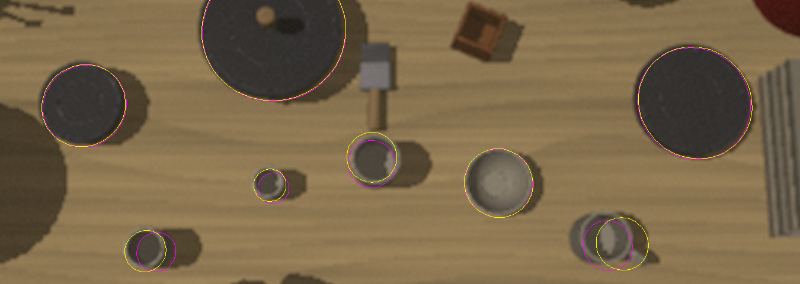

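View pics/c2.png

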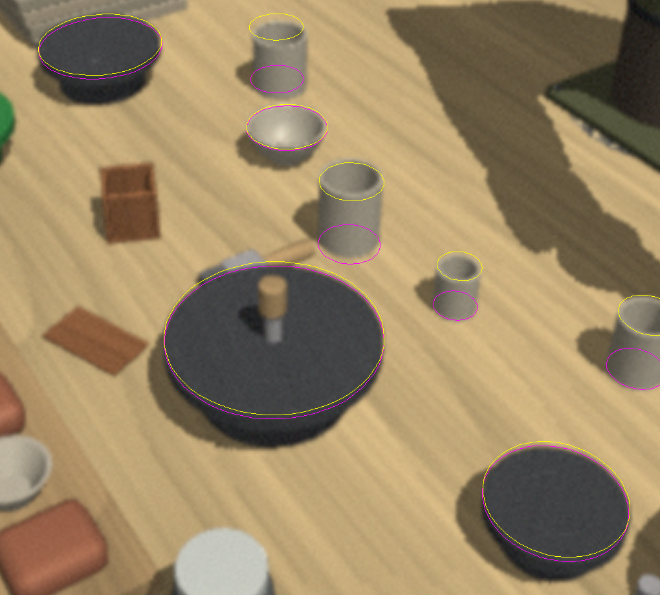

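The top crop shows the wheel fits sitting well on all three dark wheels. The cup masks there are poor, because the low-saturation test misses the rims. The scene fits follow the cups closely, and sizes confirm the choice: small at crop (459,285), large at (350,215), middle at (640,340). Next is one close crop of cups, pin and box.

```bash
cat > run2.py <<'E'
from fit import *
I={n:r.get_image(n) for n in('top','scene')}
P={'cup_s':(.427,.1405,.021,.05),'cup_m':(.342,.2945,.026,.066),'cup_l':(.456,.0035,.032,.08)}
def crop(n,c,h,draw=()):
    im=cv2.cvtColor(I[n]['color'],cv2.COLOR_RGB2BGR); u,v=map(int,c); s=200//(2*h)*1.0*1
    s=200/(2*h); t=cv2.resize(im[v-h:v+h,u-h:u+h],(200,200),interpolation=cv2.INTER_CUBIC)
    t=cv2.convertScaleAbs(t,alpha=1.3)
    for d in draw: cv2.polylines(t,[np.int32((d-[u-h,v-h]+.5)*s)],True,(0,255,255),1)
    print(n,'crop origin',u-h,v-h,'scale',s); return t
rows=[]
for n in I:
    L=[]
    for k,(x,y,R,H) in P.items(): L.append(crop(n,proj(I[n],(x,y,H/2)),20,[ring(I[n],x,y,0,R),ring(I[n],x,y,H,R)]))
    L.append(crop(n,(301,164) if n=='top' else (195,200),20))
    rows.append(np.hstack(L))
L=[crop('top',(213,157),20),crop('scene',(250,245),20)]
rows.append(np.hstack(L+[np.zeros((200,400,3),np.uint8)]))
cv2.imwrite('pics/m1.png',np.vstack(rows))
u,v=250.9,251.4; print('pin base',at_z(I['scene'],u,v,.065))
E
python3 run2.py
```

```text
top crop origin 193 208 scale 5.0
top crop origin 142 235 scale 5.0
top crop origin 236 198 scale 5.0
top crop origin 281 144 scale 5.0
scene crop origin 301 210 scale 5.0
scene crop origin 373 232 scale 5.0
scene crop origin 260 181 scale 5.0
scene crop origin 175 180 scale 5.0
top crop origin 193 137 scale 5.0
scene crop origin 230 225 scale 5.0
pin base [0.63431389 0.1437494  0.065     ]
```

View pics/m1.png

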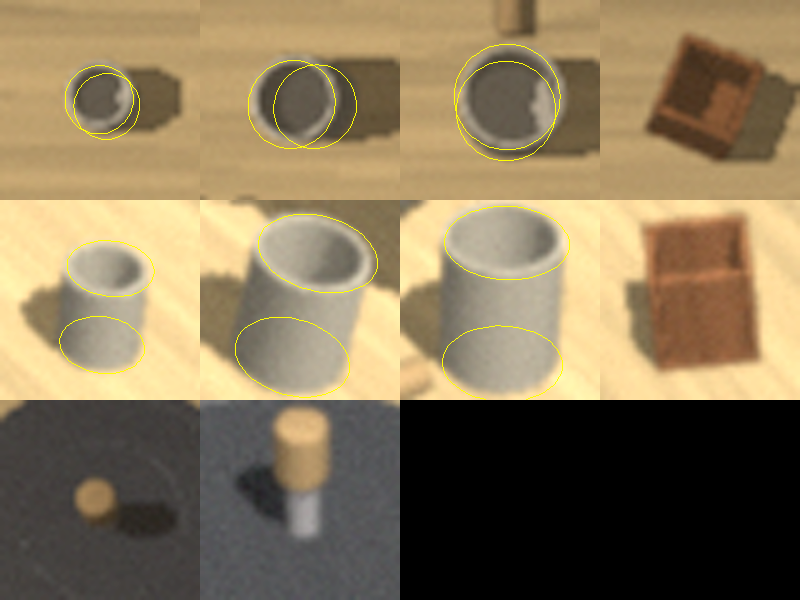

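The close crops confirm the choices. The overlays lie on the small, middle and large cups to within about 0.5–1 px. The box rim centre is near tile (112,81) top and (96,49) scene. The pin's grip top is at tile (95,95) top and (101,21) scene.

```bash
python3 - <<'E'
from h import *
t=r.get_image('top');s=r.get_image('scene')
print('box',at_z(t,302.9,159.7,.06),at_z(s,193.8,189.3,.06))
print('pin',at_z(t,211.6,155.5,.125),at_z(s,249.7,228.7,.125),'base',at_z(s,250.3,250.5,.065))
E
```

```text
box [ 0.63921505 -0.14200502  0.06      ] [ 0.63502721 -0.14160373  0.06      ]
pin [0.63527222 0.13914561 0.125     ] [0.6319739  0.13606589 0.125     ] base [0.6339277  0.14060308 0.065     ]
```

Emit:
step_arm(travel=[[0.1,-0.08,0],[0.2,-0.16,0],[0.3,-0.24,0],[0.4,-0.32,0],[0.5,-0.4,0],[0.6,-0.48,0],[0.6,-0.48,0]], roll=[0.03,0.06,0.09,0.12,0.147,0.147,0.147], gripper=1)

```text
clock: 0.98
position: [0.4183, 0.3225, 0.2313]
tool_rot: [0.003, 1.0, -0.001, 0.002]
contact_force: [-0.8, -0.1, 1.1]
opening: 0.0853
grasp_force: 0.0
```

Emit:
step_arm(travel=[[0.12,-0.1,0],[0.24,-0.2,0],[0.36,-0.3,0],[0.48,-0.41,0],[0.61,-0.52,0],[0.734,-0.624,0],[0.734,-0.624,0],[0.734,-0.624,0]], roll=[0,0,0,0,0,0,0,0])

```text
clock: 1.65
position: [0.6387, 0.1344, 0.2301]
tool_rot: [0.003, 1.0, -0.001, 0.002]
contact_force: [0.0, 0.7, 0.2]
opening: 0.0855
grasp_force: 0.0
```

```bash
python3 - <<'E'
from h import *
q=r.get_state(); print(q['position'],q['joint_positions'],q['joint_velocities'])
E
```

```text
[0.63872251 0.13436841 0.2300819 ] [ 0.20875768  0.4842218   0.20315794  1.28719307 -0.00287362  0.21419316] [ 0.06745242 -0.04522801 -0.07813363  0.03290151  0.0696591   0.05290307]
```

Emit:
step_arm(travel=[[0,0,0],[0,0,0],[0,0,0]], roll=[0,0,0])

```text
clock: 1.9
position: [0.6326, 0.1401, 0.2313]
tool_rot: [-0.001, 1.0, 0.0, -0.0]
contact_force: [0.1, 0.9, -0.3]
opening: 0.0851
grasp_force: 0.0
```

```bash
python3 - <<'E'
from h import *
q=r.get_state(); print(q['position'],q['joint_velocities'])
t=grab('top','t2'); s=grab('scene','s2')
A=cv2.resize(cv2.imread('pics/t2.png')[105:205,162:262],(400,400),interpolation=3)
B=cv2.resize(cv2.imread('pics/s2.png')[160:290,190:320],(400,400),interpolation=3)
cv2.imwrite('pics/v2.png',cv2.convertScaleAbs(np.hstack([A,B]),alpha=1.3))
E
```

```text
[0.63261411 0.14005089 0.23134915] [ 0.00996084 -0.00863659 -0.00418564 -0.00077625 -0.00337402 -0.0007194 ]
```

View pics/v2.png

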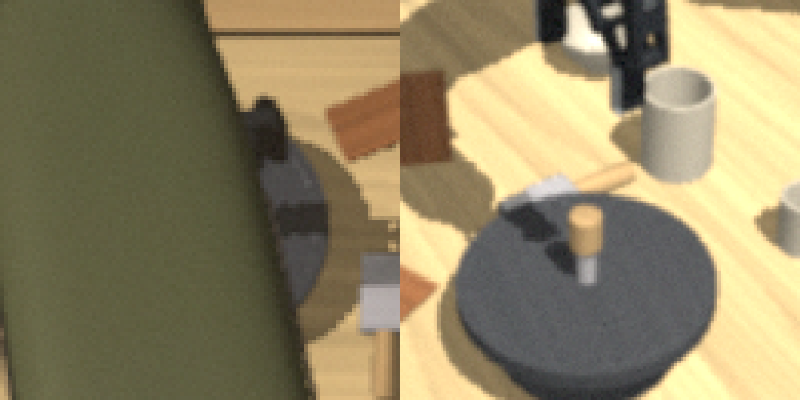

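The top view is hidden by the arm. In the scene view the pin stands free at (586,230), with the open fingers above it. I go down to it.

Emit:
step_arm(travel=[[0.002,-0.004,-0.1],[0.002,-0.004,-0.2],[0.002,-0.004,-0.3],[0.002,-0.004,-0.38],[0.002,-0.004,-0.44],[0.002,-0.004,-0.47],[0.002,-0.004,-0.47],[0.002,-0.004,-0.47]], roll=[0,0,0,0,0,0,0,0])

```text
clock: 2.67
position: [0.634, 0.1385, 0.0908]
tool_rot: [-0.001, 1.0, 0.0, 0.0]
contact_force: [1.0, 0.5, 0.2]
opening: 0.0851
grasp_force: 0.0
```

```bash
python3 - <<'E'
from h import *
q=r.get_state(); print(q['position'],q['contact_force'])
s=grab('scene','s3')
B=cv2.resize(cv2.imread('pics/s3.png')[170:290,190:310],(480,480),interpolation=3)
cv2.imwrite('pics/v3.png',cv2.convertScaleAbs(B,alpha=1.3))
E
```

```text
[0.63403322 0.13847491 0.09084782] [1.04525649 0.45325365 0.21291966]
```

View pics/v3.png

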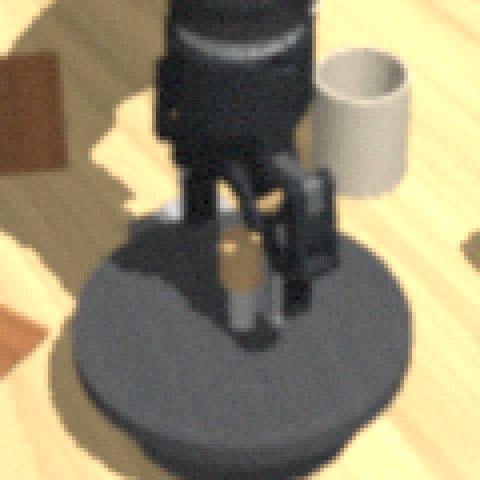

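The fingers stand either side of the grip at (240,260). I close on it.

Emit:
step_arm(travel=[[0,0,0],[0,0,0],[0,0,0],[0,0,0],[0,0,0],[0,0,0],[0,0,0],[0,0,0]], roll=[0,0,0,0,0,0,0,0], gripper=0, grip_force=40)

```text
clock: 3.38
position: [0.6346, 0.1381, 0.0908]
tool_rot: [-0.001, 1.0, 0.0, 0.0]
contact_force: [-0.2, 1.5, 3.0]
opening: 0.0228
grasp_force: 39.1
```

Emit:
step_arm(travel=[[0,0,0.03],[0,0,0.07],[0,0,0.12],[0,0,0.18],[0,0,0.25],[0,0,0.33],[0,0,0.4],[0,0,0.4]], roll=[0,0,0,0,0,0,0,0])

```text
clock: 4.05
position: [0.6365, 0.138, 0.2154]
tool_rot: [-0.0, 1.0, 0.0, 0.004]
contact_force: [1.3, -0.4, -0.1]
opening: 0.0231
grasp_force: 39.5
```

```bash
python3 - <<'E'
from h import *
q=r.get_state(); print(q['position'],q['contact_force'],q['opening'])
s=grab('scene','s4')
B=cv2.resize(cv2.imread('pics/s4.png')[130:290,170:330],(480,480),interpolation=3)
cv2.imwrite('pics/v4.png',cv2.convertScaleAbs(B,alpha=1.3))
E
```

```text
[0.63652137 0.137988   0.2154254 ] [ 1.30784326 -0.44401152 -0.10679896] 0.02308589805423738
```

View pics/v4.png

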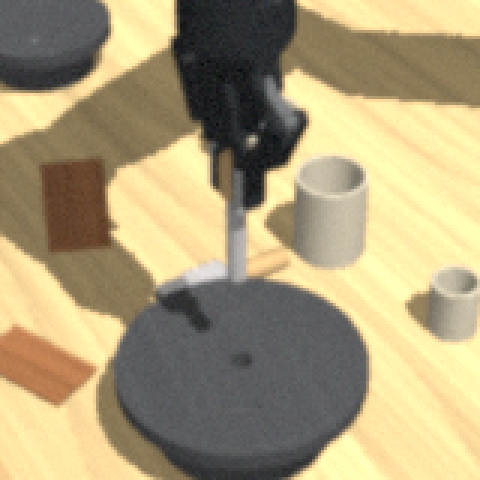

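The pin is out and upright, and the hole shows at (242,359). I carry it to the box.

Emit:
step_arm(travel=[[0.002,-0.13,0],[0.004,-0.26,0],[0.006,-0.39,0],[0.008,-0.52,0],[0.01,-0.65,0],[0.01,-0.78,0],[0.01,-0.88,0],[0.01,-0.93,0]], roll=[0,0,0,0,0,0,0,0])

```text
clock: 4.77
position: [0.6357, -0.1453, 0.2083]
tool_rot: [0.001, 1.0, -0.001, -0.002]
contact_force: [-0.2, 0.7, -1.8]
opening: 0.0231
grasp_force: 39.6
```

Emit:
step_arm(travel=[[0,0,0],[0,0,0],[0,0,-0.05],[0,0,-0.12],[0,0,-0.2],[0,0,-0.26],[0,0,-0.3],[0,0,-0.3]], roll=[0,0,0,0,0,0,0,0])

```text
clock: 5.43
position: [0.6345, -0.1383, 0.1164]
tool_rot: [-0.002, 1.0, 0.001, -0.004]
contact_force: [-0.5, -0.5, -0.8]
opening: 0.0227
grasp_force: 39.6
```

```bash
python3 - <<'E'
from h import *
q=r.get_state(); print(q['position'],q['contact_force'],q['opening'],q['joint_positions'])
s=grab('scene','s5');t=grab('top','t5')
A=cv2.resize(cv2.imread('pics/t5.png')[134:194,270:330],(400,400),interpolation=3)
B=cv2.resize(cv2.imread('pics/s5.png')[140:240,140:240],(400,400),interpolation=3)
cv2.imwrite('pics/v5.png',cv2.convertScaleAbs(np.hstack([A,B]),alpha=1.3))
E
```

```text
[ 0.6345281  -0.13825304  0.11643205] [-0.5245716  -0.4879726  -0.83296016] 0.0226755182709511 [-2.14847208e-01  5.38785270e-01 -3.73789601e-03  1.03583270e+00
  6.42200610e-04 -2.18577786e-01]
```

View pics/v5.png

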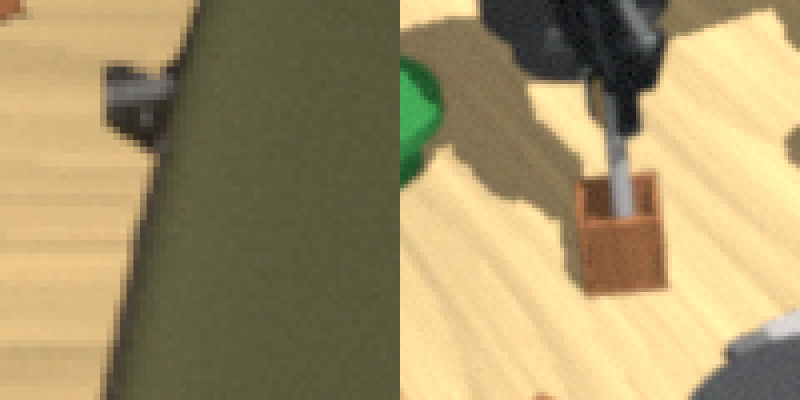

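The pin's shaft is going into the middle of the box opening at (620,205). I lower it the rest of the way.

Emit:
step_arm(travel=[[0,0,-0.02],[0,0,-0.05],[0,0,-0.08],[0,0,-0.11],[0,0,-0.13],[0,0,-0.14],[0,0,-0.14],[0,0,-0.14]], roll=[0,0,0,0,0,0,0,0])

```text
clock: 6.2
position: [0.6372, -0.1413, 0.0782]
tool_rot: [-0.0, 1.0, -0.0, -0.0]
contact_force: [0.2, 0.0, -1.2]
opening: 0.0232
grasp_force: 39.7
```

Emit:
step_arm(travel=[[0,0,-0.004],[0,0,-0.004],[0,0,-0.004]], roll=[0,0,0])

```text
clock: 6.45
position: [0.6374, -0.1412, 0.0773]
tool_rot: [-0.0, 1.0, -0.0, 0.0]
contact_force: [-0.1, -0.3, -0.6]
opening: 0.0226
grasp_force: 39.7
```

Emit:
step_arm(travel=[[0,0,0],[0,0,0],[0,0,0],[0,0,0],[0,0,0],[0,0,0]], roll=[0,0,0,0,0,0], gripper=0.8)

```text
clock: 6.95
position: [0.6373, -0.1412, 0.0772]
tool_rot: [-0.001, 1.0, -0.0, 0.0]
contact_force: [-0.1, -0.2, -0.3]
opening: 0.0683
grasp_force: 0.0
```

Emit:
step_arm(travel=[[0,0,0.04],[0,0,0.1],[0,0,0.2],[0,0,0.3],[0,0,0.4],[0,0,0.43],[0,0,0.43],[0,0,0.43]], roll=[0,0,0,0,0,0,0,0], gripper=1)

```text
clock: 7.62
position: [0.6374, -0.1412, 0.2059]
tool_rot: [-0.001, 1.0, -0.0, 0.0]
contact_force: [0.1, -0.2, -1.0]
opening: 0.0854
grasp_force: 0.0
```

Emit:
step_arm(travel=[[-0.1,0.08,0],[-0.2,0.16,0],[-0.3,0.24,0],[-0.4,0.32,0],[-0.5,0.4,0],[-0.605,0.479,0],[-0.605,0.479,0],[-0.605,0.479,0]], roll=[0,0,0,0,0,0,0,0])

```text
clock: 8.28
position: [0.4523, 0.0034, 0.2041]
tool_rot: [-0.002, 1.0, -0.0, -0.002]
contact_force: [0.0, 0.5, 1.0]
opening: 0.0853
grasp_force: 0.0
```

Emit:
step_arm(travel=[[0,0,0],[0,0,0],[0,0,-0.1],[0,0,-0.2],[0,0,-0.26],[0,0,-0.3],[0,0,-0.3],[0,0,-0.3]], roll=[0,0,0,0,0,0,0,0])

```text
clock: 8.95
position: [0.456, 0.0019, 0.1153]
tool_rot: [0.0, 1.0, -0.0, -0.001]
contact_force: [-0.5, 0.8, 0.1]
opening: 0.0855
grasp_force: 0.0
```

```bash
python3 - <<'E'
from h import *
q=r.get_state(); print(q['position'],q['contact_force'],q['opening'])
s=grab('scene','s6');t=grab('top','t6')
A=cv2.resize(cv2.imread('pics/t6.png')[130:250,180:300],(400,400),interpolation=3)
B=cv2.resize(cv2.imread('pics/s6.png')[140:240,190:290],(400,400),interpolation=3)
C=cv2.resize(cv2.imread('pics/s6.png')[150:220,165:235],(200,200),interpolation=3)
B[:140,:140]=cv2.resize(cv2.imread('pics/s6.png')[160:216,165:221],(140,140),interpolation=3)
cv2.imwrite('pics/v6.png',cv2.convertScaleAbs(np.hstack([A,B]),alpha=1.3))
E
```

```text
[0.45604608 0.00192334 0.11533959] [-0.54455545  0.82918318  0.05713641] 0.08545171286830762
```

View pics/v6.png

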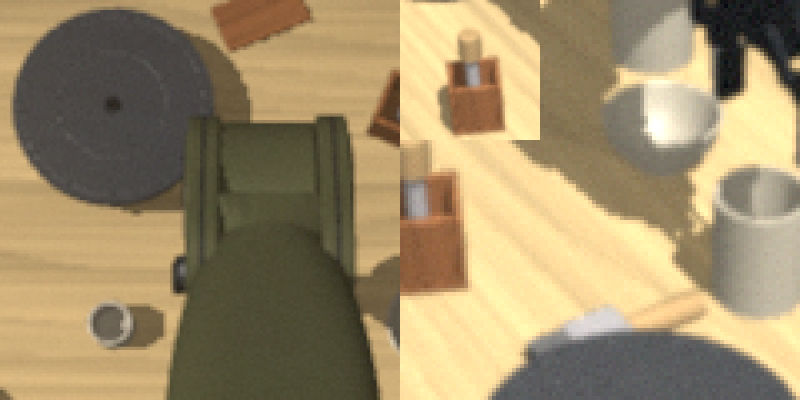

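The pin now stands in the box, grip up. The open gripper is above the large cup, and the hole shows at top tile (112,103). I lower onto the cup.

Emit:
step_arm(travel=[[0,0,-0.06],[0,0,-0.12],[0,0,-0.18],[0,0,-0.24],[0,0,-0.28],[0,0,-0.285],[0,0,-0.285],[0,0,-0.285]], roll=[0,0,0,0,0,0,0,0])

```text
clock: 9.72
position: [0.4571, 0.0025, 0.0317]
tool_rot: [-0.0, 1.0, 0.0, 0.001]
contact_force: [-0.3, -0.2, -1.3]
opening: 0.0853
grasp_force: 0.0
```

Emit:
step_arm(travel=[[0,0,0],[0,0,0],[0,0,0],[0,0,0],[0,0,0],[0,0,0]], roll=[0,0,0,0,0,0], gripper=0, grip_force=30)

```text
clock: 10.22
position: [0.457, 0.0023, 0.032]
tool_rot: [-0.001, 1.0, -0.0, 0.001]
contact_force: [-1.3, -1.4, 5.3]
opening: 0.0632
grasp_force: 32.4
```

```bash
python3 - <<'E'
from h import *
t=r.get_image('top')
print('hole',at_z(t,213.1,160.4,.065),'cup_s',at_z(t,212.8,226.7,.05))
E
```

```text
hole [0.63546769 0.1404034  0.065     ] cup_s [0.42916103 0.13913756 0.05      ]
```

Emit:
step_arm(travel=[[0,0,0.03],[0,0,0.09],[0,0,0.18],[0,0,0.27],[0,0,0.35],[0,0,0.4],[0,0,0.4],[0,0,0.4]], roll=[0,0,0,0,0,0,0,0])

```text
clock: 10.93
position: [0.4563, 0.0026, 0.1516]
tool_rot: [-0.001, 1.0, 0.0, 0.001]
contact_force: [0.3, -0.4, -2.2]
opening: 0.0629
grasp_force: 33.8
```

Emit:
step_arm(travel=[[0.08,0.06,0],[0.18,0.14,0],[0.28,0.22,0],[0.38,0.3,0],[0.48,0.37,0],[0.56,0.43,0],[0.597,0.455,0],[0.597,0.455,0]], roll=[0,0,0,0,0,0,0,0])

```text
clock: 11.6
position: [0.6365, 0.1411, 0.1476]
tool_rot: [-0.002, 1.0, 0.0, -0.001]
contact_force: [0.8, -0.4, -2.0]
opening: 0.0627
grasp_force: 33.9
```

Emit:
step_arm(travel=[[0,0,0],[0,0,0],[0,0,-0.05],[0,0,-0.1],[0,0,-0.14],[0,0,-0.16],[0,0,-0.16],[0,0,-0.16]], roll=[0,0,0,0,0,0,0,0])

```text
clock: 12.27
position: [0.634, 0.1384, 0.1027]
tool_rot: [-0.0, 1.0, -0.0, -0.001]
contact_force: [0.1, 0.3, -1.7]
opening: 0.0626
grasp_force: 33.9
```

Emit:
step_arm(travel=[[0.004,0.002,-0.006],[0.004,0.002,-0.012],[0.004,0.002,-0.017],[0.004,0.002,-0.017],[0.004,0.002,-0.017]], roll=[0,0,0,0,0])

```text
clock: 12.68
position: [0.6361, 0.1397, 0.0976]
tool_rot: [-0.001, 1.0, -0.0, 0.0]
contact_force: [-0.1, 0.2, -1.7]
opening: 0.0625
grasp_force: 33.9
```

```bash
python3 - <<'E'
from h import *
q=r.get_state(); print(q['position'],q['contact_force'],q['opening'])
s=grab('scene','s7');t=grab('top','t7')
A=cv2.resize(cv2.imread('pics/t7.png')[110:210,160:260],(400,400),interpolation=3)
B=cv2.resize(cv2.imread('pics/s7.png')[170:290,190:310],(400,400),interpolation=3)
cv2.imwrite('pics/v7.png',cv2.convertScaleAbs(np.hstack([A,B]),alpha=1.3))
E
```

```text
[0.63606551 0.13966498 0.09760852] [-0.11166295  0.18222489 -1.6879488 ] 0.06254606210669778
```

View pics/v7.png

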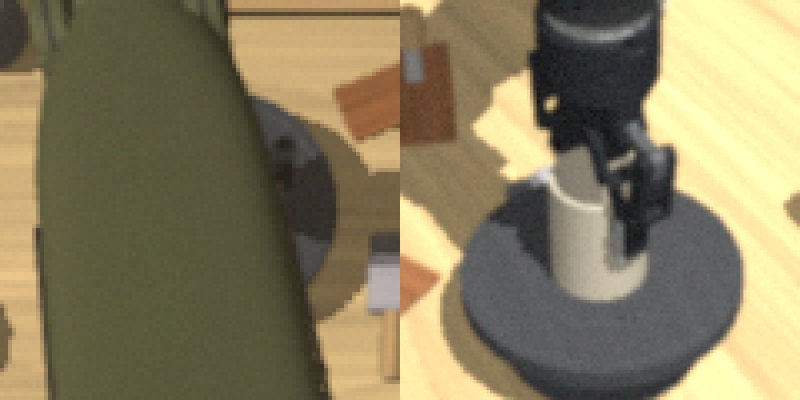

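The large cup hangs just above the wheel, near the middle at scene crop (600,240). I let it touch down.

Emit:
step_arm(travel=[[0,0,-0.003],[0,0,-0.003],[0,0,-0.003]], roll=[0,0,0])

```text
clock: 13.03
position: [0.6362, 0.1397, 0.0971]
tool_rot: [-0.001, 1.0, 0.0, 0.0]
contact_force: [-1.5, -0.0, 1.2]
opening: 0.0626
grasp_force: 34.1
```

Emit:
step_arm(travel=[[0,0,-0.003],[0,0,-0.003],[0,0,-0.003]], roll=[0,0,0])

```text
clock: 13.28
position: [0.6362, 0.1398, 0.097]
tool_rot: [-0.001, 1.0, 0.0, 0.001]
contact_force: [-2.5, -0.3, 5.5]
opening: 0.063
grasp_force: 34.4
```

Contact. Release and lift away.

Emit:
step_arm(travel=[[0,0,0.003],[0,0,0.003],[0,0,0.003],[0,0,0.003],[0,0,0.003],[0,0,0.003]], roll=[0,0,0,0,0,0], gripper=1)

```text
clock: 13.78
position: [0.636, 0.1396, 0.0964]
tool_rot: [-0.0, 1.0, -0.0, -0.0]
contact_force: [-0.4, 0.0, 0.2]
opening: 0.0853
grasp_force: 0.0
```

Emit:
step_arm(travel=[[0,0,0.04],[0,0,0.12],[0,0,0.24],[0,0,0.36],[0,0,0.42],[0,0,0.42],[0,0,0.42]], roll=[0,0,0,0,0,0,0])

```text
clock: 14.37
position: [0.637, 0.1398, 0.2241]
tool_rot: [-0.0, 1.0, 0.0, 0.002]
contact_force: [1.1, 0.7, -1.1]
opening: 0.0853
grasp_force: 0.0
```

Emit:
step_arm(travel=[[-0.12,0,0],[-0.24,0,0],[-0.36,0,0],[-0.48,0,0],[-0.6,0,0],[-0.693,-0.002,0],[-0.693,-0.002,0],[-0.693,-0.002,0]], roll=[0,0,0,0,0,0,0,0])

```text
clock: 15.03
position: [0.4257, 0.1386, 0.2213]
tool_rot: [-0.001, 1.0, -0.0, -0.001]
contact_force: [0.2, 0.8, -0.0]
opening: 0.0852
grasp_force: 0.0
```

Emit:
step_arm(travel=[[0,0,-0.12],[0,0,-0.24],[0,0,-0.36],[0,0,-0.48],[0,0,-0.58],[0,0,-0.65],[0,0,-0.69],[0,0,-0.69]], roll=[0,0,0,0,0,0,0,0])

```text
clock: 15.7
position: [0.4262, 0.1381, 0.012]
tool_rot: [-0.0, 1.0, -0.001, -0.003]
contact_force: [-0.7, 0.7, -0.3]
opening: 0.0855
grasp_force: 0.0
```

```bash
python3 - <<'E'
from h import *
q=r.get_state(); print(q['position'],q['contact_force'],q['opening'])
s=grab('scene','s8');t=grab('top','t8')
A=cv2.resize(cv2.imread('pics/t8.png')[110:210,160:260],(400,400),interpolation=3)
B=cv2.resize(cv2.imread('pics/s8.png')[190:290,270:370],(400,400),interpolation=3)
cv2.imwrite('pics/v8.png',cv2.convertScaleAbs(np.hstack([A,B]),alpha=1.3))
E
```

```text
[0.42624581 0.13809016 0.01199941] [-0.7015766   0.70241099 -0.30743262] 0.08552618802631778
```

View pics/v8.png

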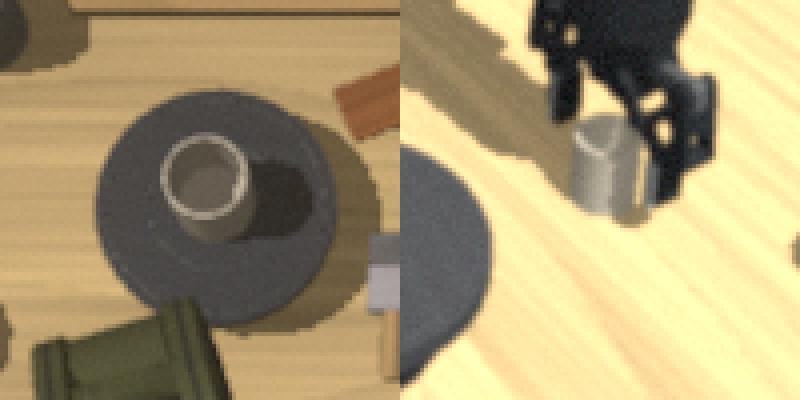

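The large cup stands upright on the large wheel (rim (205,177)). The fingers bracket the small cup at (600,165). I grip it.

Emit:
step_arm(travel=[[0,0,0],[0,0,0],[0,0,0],[0,0,0],[0,0,0],[0,0,0],[0,0,0]], roll=[0,0,0,0,0,0,0], gripper=0, grip_force=25)

```text
clock: 16.38
position: [0.4291, 0.1394, 0.0167]
tool_rot: [-0.001, 1.0, 0.0, 0.001]
contact_force: [-1.2, 0.6, 7.1]
opening: 0.0417
grasp_force: 25.3
```

```bash
python3 - <<'E'
from h import *
t=r.get_image('top')
print('cup_l rim',at_z(t,210.8,153.8,.145))
q=r.get_state(); print(q['position'],q['joint_positions'])
E
```

```text
cup_l rim [0.63508692 0.13951038 0.145     ]
[0.42909457 0.13934724 0.01663247] [ 3.14009039e-01  3.46692775e-01 -6.60218587e-01  5.61532137e-01
 -8.23085609e-06  3.13007261e-01]
```

The large cup came out at (0.635, 0.1395), right on the hole. I lift the small cup and refine the other wheel centres with an edge fit on the saved unobstructed pictures, using the large wheel as a check.

Emit:
step_arm(travel=[[0,0,0.03],[0,0,0.09],[0,0,0.18],[0,0,0.27],[0,0,0.35],[0,0,0.4],[0,0,0.4],[0,0,0.4]], roll=[0,0,0,0,0,0,0,0])

```text
clock: 17.1
position: [0.4287, 0.1392, 0.1366]
tool_rot: [-0.001, 1.0, 0.0, 0.001]
contact_force: [-0.2, -0.6, -1.1]
opening: 0.0416
grasp_force: 25.6
```

```bash
cat > wf.py <<'E'
from fit import *
from scipy.ndimage import map_coordinates
from scipy.optimize import minimize
C={n:r.get_image(n) for n in('top','scene')}
G={n:cv2.GaussianBlur(cv2.imread(f'pics/{n}0.png',0).astype(float),(0,0),1) for n in C}
def score(p,R,z,views):
    s=0
    for n in views:
        o,i=ring(C[n],*p,z,R+.005),ring(C[n],*p,z,R-.005)
        f=lambda q:map_coordinates(G[n],[q[:,1],q[:,0]],order=1)
        s+=np.clip(f(o)-f(i),0,25).sum()
    return -s
for k,R,z,p0 in(('l',.095,.065,(.634,.139)),('s',.055,.045,(.535,.388)),('m',.075,.055,(.536,-.42)),('cup_s',.021,.05,(.428,.139)),('cup_m',.026,.066,(.342,.292))):
    for v in(('top',),('scene',),('top','scene')):
        g=[(score((p0[0]+a,p0[1]+b),R,z,v),p0[0]+a,p0[1]+b) for a in np.arange(-.012,.0121,.001) for b in np.arange(-.012,.0121,.001)]
        if 'cup' in k: continue
        g=sorted(g)[:8]; m=np.mean(g,0); print(k,v,np.round(m,4),np.round(np.std(g,0)[1:],4))
q=r.get_state(); print(q['position'],q['contact_force'],q['opening'])
E
python3 wf.py
```

```text
l ('top',) [-1.2613581e+03  6.3000000e-01  1.3750000e-01] [0.0007 0.0009]
l ('scene',) [-1.1782164e+03  6.3820000e-01  1.4100000e-01] [0.001  0.0007]
l ('top', 'scene') [-2.2899725e+03  6.3400000e-01  1.3930000e-01] [0.0031 0.0011]
s ('top',) [-1.2343527e+03  5.3470000e-01  3.8380000e-01] [0.001  0.0007]
s ('scene',) [-1.3312186e+03  5.4300000e-01  3.9380000e-01] [0.0007 0.001 ]
s ('top', 'scene') [-2.2384842e+03  5.4020000e-01  3.8850000e-01] [0.0022 0.0027]
m ('top',) [-1.4872804e+03  5.3350000e-01 -4.2020000e-01] [0.0011 0.0007]
m ('scene',) [-1.0265895e+03  5.3560000e-01 -4.1880000e-01] [0.002 0.001]
m ('top', 'scene') [-2.508982e+03  5.338000e-01 -4.202000e-01] [0.001  0.0007]
[0.42722925 0.13872616 0.13480247] [-0.57086118  0.32897755 -0.9182448 ] 0.041819300888493956
```

Emit:
step_arm(travel=[[0.04,0.1,0],[0.09,0.21,0],[0.14,0.33,0],[0.2,0.45,0],[0.25,0.57,0],[0.3,0.69,0],[0.34,0.78,0],[0.365,0.831,0]], roll=[0,0,0,0,0,0,0,0])

```text
clock: 17.87
position: [0.5378, 0.3914, 0.1329]
tool_rot: [-0.002, 1.0, -0.0, -0.001]
contact_force: [0.4, -1.1, -0.8]
opening: 0.0417
grasp_force: 25.7
```

Emit:
step_arm(travel=[[0,0,0],[0,0,0],[0,0,-0.06],[0,0,-0.12],[0,0,-0.18],[0,0,-0.22],[0,0,-0.235],[0,0,-0.235]], roll=[0,0,0,0,0,0,0,0])

```text
clock: 18.53
position: [0.5358, 0.3859, 0.0634]
tool_rot: [0.0, 1.0, -0.002, -0.002]
contact_force: [-0.4, -0.3, -0.2]
opening: 0.0418
grasp_force: 25.7
```

Emit:
step_arm(travel=[[0,0,0],[0,0,0],[0,0,0]], roll=[0,0,0])

```text
clock: 18.78
position: [0.5383, 0.3886, 0.0662]
tool_rot: [-0.0, 1.0, 0.001, 0.001]
contact_force: [1.2, -0.4, -0.2]
opening: 0.0418
grasp_force: 25.7
```

Emit:
step_arm(travel=[[0,0,-0.005],[0,0,-0.01],[0,0,-0.014],[0,0,-0.014],[0,0,-0.014]], roll=[0,0,0,0,0])

```text
clock: 19.2
position: [0.5379, 0.3886, 0.0617]
tool_rot: [-0.001, 1.0, 0.0, 0.0]
contact_force: [-1.7, -0.4, 4.9]
opening: 0.0409
grasp_force: 26.1
```

Emit:
step_arm(travel=[[0,0,-0.003],[0,0,-0.003],[0,0,-0.003]], roll=[0,0,0])

```text
clock: 19.45
position: [0.5379, 0.3886, 0.0617]
tool_rot: [-0.001, 1.0, 0.0, 0.001]
contact_force: [-1.5, -2.3, 9.2]
opening: 0.0417
grasp_force: 26.4
```

Emit:
step_arm(travel=[[0,0,0.004],[0,0,0.004],[0,0,0.004],[0,0,0.004],[0,0,0.004],[0,0,0.004],[0,0,0.004]], roll=[0,0,0,0,0,0,0], gripper=1)

```text
clock: 20.03
position: [0.5376, 0.3883, 0.061]
tool_rot: [-0.001, 1.0, -0.0, -0.0]
contact_force: [0.3, 0.3, -0.8]
opening: 0.0855
grasp_force: 0.0
```

Emit:
step_arm(travel=[[0,0,0.04],[0,0,0.12],[0,0,0.24],[0,0,0.36],[0,0,0.46],[0,0,0.46],[0,0,0.46]], roll=[0,0,0,0,0,0,0])

```text
clock: 20.62
position: [0.5391, 0.3894, 0.202]
tool_rot: [-0.001, 1.0, 0.002, 0.002]
contact_force: [0.2, -0.4, -1.1]
opening: 0.0851
grasp_force: 0.0
```

Emit:
step_arm(travel=[[-0.1,-0.05,0],[-0.21,-0.1,0],[-0.32,-0.155,0],[-0.43,-0.21,0],[-0.54,-0.27,0],[-0.653,-0.322,0],[-0.653,-0.322,0],[-0.653,-0.322,0]], roll=[0,0,0,0,0,0,0,0])

```text
clock: 21.28
position: [0.3387, 0.2896, 0.1977]
tool_rot: [-0.001, 1.0, -0.001, -0.002]
contact_force: [0.8, -0.6, 0.7]
opening: 0.0853
grasp_force: 0.0
```

Emit:
step_arm(travel=[[0,0,0],[0,0,0],[0,0,-0.08],[0,0,-0.16],[0,0,-0.2],[0,0,-0.2],[0,0,-0.2]], roll=[0,0,0,0,0,0,0])

```text
clock: 21.87
position: [0.3423, 0.2919, 0.1386]
tool_rot: [-0.0, 1.0, -0.001, -0.001]
contact_force: [0.4, 0.3, 0.8]
opening: 0.0855
grasp_force: 0.0
```

```bash
python3 - <<'E'
from h import *
q=r.get_state(); print(q['position'],q['contact_force'],q['opening'],q['joint_positions'])
s=grab('scene','s9');t=grab('top','t9')
A=cv2.resize(cv2.imread('pics/t9.png')[160:280,100:220],(400,400),interpolation=3)
B=cv2.resize(cv2.imread('pics/s9.png')[210:350,310:450],(400,400),interpolation=3)
cv2.imwrite('pics/v9.png',cv2.convertScaleAbs(np.hstack([A,B]),alpha=1.3))
E
```

```text
[0.34227412 0.29189053 0.13857189] [0.38528466 0.3163907  0.75309172] 0.08550088586285455 [ 7.06144149e-01  1.98389491e-01 -4.78345699e-01  8.95644627e-01
 -3.96011735e-05  7.05589754e-01]
```

View pics/v9.png

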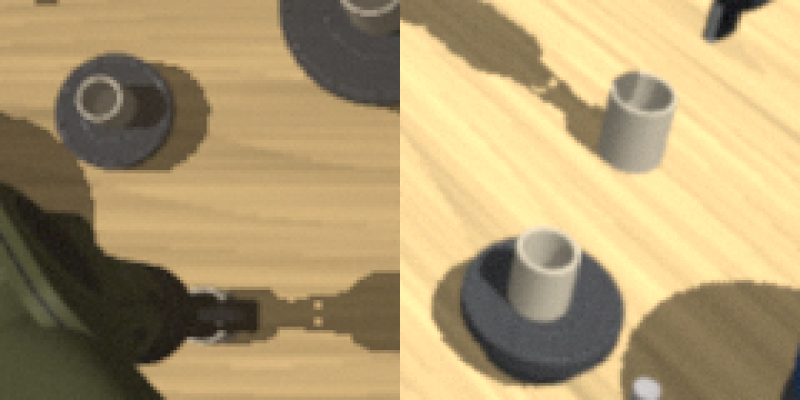

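The small cup stands upright near the middle of the small wheel, at (100,99) top and (545,275) scene. The gripper is open above the middle cup at (208,316).

```bash
python3 - <<'E'
from h import *
t=r.get_image('top')
for a in((129.5,189.2,.095),(133.7,192.8,.045),(162.5,254.3,.066)): print(at_z(t,*a))
E
```

```text
[0.53833768 0.38733535 0.095     ]
[0.53596416 0.38880963 0.045     ]
[0.34517021 0.28677778 0.066     ]
```

Emit:
step_arm(travel=[[0,0,-0.1],[0,0,-0.18],[0,0,-0.26],[0,0,-0.33],[0,0,-0.38],[0,0,-0.393],[0,0,-0.393],[0,0,-0.393]], roll=[0,0,0,0,0,0,0,0])

```text
clock: 22.68
position: [0.3426, 0.2925, 0.0222]
tool_rot: [-0.0, 1.0, 0.001, 0.001]
contact_force: [0.6, -0.6, -0.1]
opening: 0.0854
grasp_force: 0.0
```

Emit:
step_arm(travel=[[0,0,0],[0,0,0],[0,0,0],[0,0,0],[0,0,0],[0,0,0],[0,0,0]], roll=[0,0,0,0,0,0,0], gripper=0, grip_force=28)

```text
clock: 23.27
position: [0.3425, 0.2925, 0.0225]
tool_rot: [-0.0, 1.0, 0.001, 0.001]
contact_force: [-0.4, 0.3, 4.7]
opening: 0.0504
grasp_force: 28.6
```

Emit:
step_arm(travel=[[0,0,0.03],[0,0,0.09],[0,0,0.2],[0,0,0.32],[0,0,0.44],[0,0,0.54],[0,0,0.54],[0,0,0.54]], roll=[0,0,0,0,0,0,0,0])

```text
clock: 23.93
position: [0.3429, 0.2927, 0.1857]
tool_rot: [-0.0, 1.0, 0.002, 0.002]
contact_force: [0.1, -0.2, -2.4]
opening: 0.0509
grasp_force: 29.6
```

Emit:
step_arm(travel=[[0.04,-0.1,0],[0.08,-0.22,0],[0.12,-0.35,0],[0.16,-0.48,0],[0.2,-0.61,0],[0.24,-0.74,0],[0.29,-0.87,0],[0.33,-1,0]], roll=[0,0,0,0,0,0,0,0])

```text
clock: 24.6
position: [0.4397, -0.0103, 0.1819]
tool_rot: [-0.0, 1.0, 0.0, -0.001]
contact_force: [0.9, 0.7, -1.0]
opening: 0.0508
grasp_force: 29.8
```

Emit:
step_arm(travel=[[0.04,-0.13,0],[0.08,-0.26,0],[0.12,-0.38,0],[0.16,-0.51,0],[0.2,-0.64,0],[0.24,-0.76,0],[0.28,-0.88,0],[0.308,-1,0]], roll=[0,0,0,0,0,0,0,0])

```text
clock: 25.27
position: [0.5325, -0.3096, 0.181]
tool_rot: [-0.0, 1.0, 0.001, -0.001]
contact_force: [-0.1, -0.0, -2.5]
opening: 0.0506
grasp_force: 29.8
```

Emit:
step_arm(travel=[[0,-0.12,0],[0,-0.22,0],[0,-0.3,0],[0,-0.35,0],[0,-0.374,0],[0,-0.374,0],[0,-0.374,0],[0,-0.374,0]], roll=[0,0,0,0,0,0,0,0])

```text
clock: 25.93
position: [0.5328, -0.4189, 0.1827]
tool_rot: [-0.001, 1.0, 0.001, -0.001]
contact_force: [-0.3, -0.1, -1.1]
opening: 0.0508
grasp_force: 29.8
```

Emit:
step_arm(travel=[[0.003,-0.003,-0.06],[0.003,-0.003,-0.14],[0.003,-0.003,-0.22],[0.003,-0.003,-0.29],[0.003,-0.003,-0.33],[0.003,-0.003,-0.335],[0.003,-0.003,-0.335],[0.003,-0.003,-0.335]], roll=[0,0,0,0,0,0,0,0])

```text
clock: 26.6
position: [0.5348, -0.4209, 0.084]
tool_rot: [-0.001, 1.0, -0.0, 0.001]
contact_force: [-0.1, -0.1, -0.9]
opening: 0.0503
grasp_force: 29.8
```

Emit:
step_arm(travel=[[0,0,0],[0,0,0]], roll=[0,0])

```text
clock: 26.77
position: [0.535, -0.4218, 0.0845]
tool_rot: [-0.001, 1.0, -0.001, 0.001]
contact_force: [0.0, 0.6, -1.3]
opening: 0.0506
grasp_force: 29.8
```

Needs 7 mm more to touch.

Emit:
step_arm(travel=[[0,0,-0.006],[0,0,-0.012],[0,0,-0.018],[0,0,-0.021],[0,0,-0.021],[0,0,-0.021]], roll=[0,0,0,0,0,0])

```text
clock: 27.27
position: [0.5341, -0.4216, 0.0775]
tool_rot: [-0.0, 1.0, -0.0, 0.0]
contact_force: [-1.3, 1.0, 5.1]
opening: 0.0504
grasp_force: 30.2
```

Emit:
step_arm(travel=[[0,0,-0.003],[0,0,-0.003],[0,0,-0.003]], roll=[0,0,0])

```text
clock: 27.52
position: [0.5342, -0.4216, 0.0775]
tool_rot: [-0.0, 1.0, -0.0, 0.001]
contact_force: [-3.7, 1.7, 8.8]
opening: 0.0505
grasp_force: 30.5
```

Touching. Release, rise, and draw back to look.

Emit:
step_arm(travel=[[0,0,0.004],[0,0,0.004],[0,0,0.004],[0,0,0.004],[0,0,0.004],[0,0,0.004],[0,0,0.004]], roll=[0,0,0,0,0,0,0], gripper=1)

```text
clock: 28.1
position: [0.5339, -0.4213, 0.0765]
tool_rot: [-0.001, 1.0, 0.0, -0.0]
contact_force: [-0.3, -0.2, 0.6]
opening: 0.0854
grasp_force: 0.0
```

Emit:
step_arm(travel=[[0,0,0.04],[0,0,0.12],[0,0,0.24],[0,0,0.36],[0,0,0.46],[0,0,0.46],[0,0,0.46]], roll=[0,0,0,0,0,0,0])

```text
clock: 28.68
position: [0.5354, -0.4224, 0.2177]
tool_rot: [-0.001, 1.0, -0.002, 0.002]
contact_force: [-0.8, -0.5, -0.1]
opening: 0.0853
grasp_force: 0.0
```

Emit:
step_arm(travel=[[-0.06,0.1,0],[-0.12,0.2,0],[-0.19,0.32,0],[-0.26,0.44,0],[-0.33,0.56,0],[-0.4,0.68,0],[-0.47,0.8,0],[-0.54,0.92,0]], roll=[0,0,0,0,0,0,0,0])

```text
clock: 29.35
position: [0.3696, -0.1435, 0.2131]
tool_rot: [-0.0, 1.0, 0.001, -0.001]
contact_force: [0.5, 0.8, -0.5]
opening: 0.0855
grasp_force: 0.0
```

Emit:
step_arm(travel=[[0,0.1,0],[0,0.2,0],[0,0.3,0],[0,0.3,0],[0,0.3,0],[0,0.3,0]], roll=[0,0,0,0,0,0])

```text
clock: 29.85
position: [0.3715, -0.0555, 0.214]
tool_rot: [-0.001, 1.0, -0.0, -0.001]
contact_force: [-0.0, 0.6, 0.9]
opening: 0.0853
grasp_force: 0.0
```

```bash
python3 - <<'E'
from h import *
q=r.get_state(); print(q['position'],q['contact_force'],q['clock'])
s=grab('scene','s10');t=grab('top','t10')
A=cv2.resize(cv2.imread('pics/t10.png')[130:280,110:440],(792,360),interpolation=3)
B=cv2.resize(cv2.imread('pics/s10.png')[110:350,140:420],(280,240),interpolation=3)
S=cv2.imread('pics/s10.png')
C=np.hstack([cv2.resize(S[110:230,150:290],(280,240),interpolation=3),cv2.resize(S[180:360,230:422],(256,240),interpolation=3),cv2.resize(cv2.imread('pics/t10.png')[150:230,350:435],(256,240),interpolation=3)])
cv2.imwrite('pics/v10.png',cv2.convertScaleAbs(np.vstack([A,C]),alpha=1.3))
E
```

```text
[ 0.37147259 -0.05549647  0.21396621] [-0.01194213  0.56660103  0.90461675] 29.85
```

View pics/v10.png

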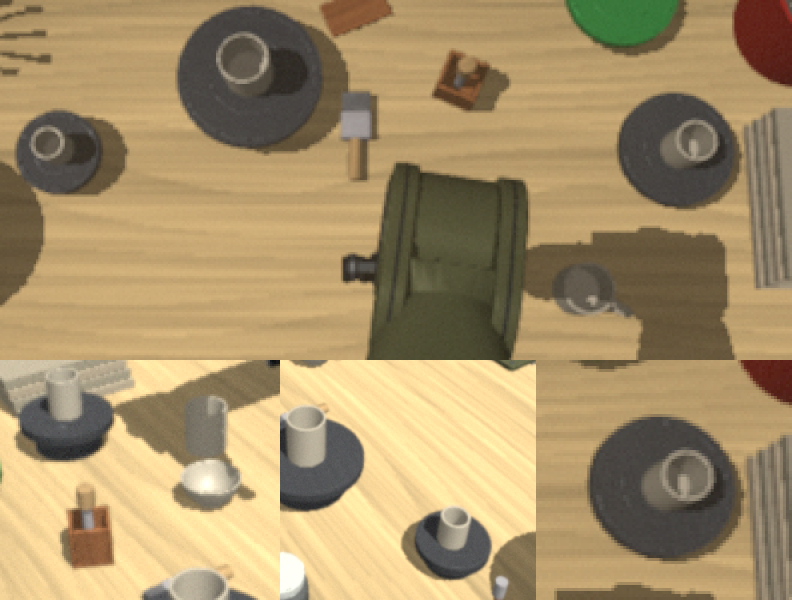

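All cups stand upright on their wheels: middle (697,140), large (243,58) and small (47,143). The pin is in the box at (465,72), and the mug and bowl are untouched. One number check on the middle cup's centring.

```bash
python3 - <<'E'
from h import *
t=r.get_image('top')
print(at_z(t,400,188.2,.121),at_z(t,392,191.8,.055))
E
```

```text
[ 0.53654293 -0.42144291  0.121     ] [ 0.53723782 -0.41955554  0.055     ]
```

The middle cup is within about 2 mm of its wheel's centre. Handing in.

```bash
python3 -c "
from bench import r
print(r.finish_job())"
```

```text
the job is handed in; nothing more can be done
None
```

Job handed in at about 30 s: the pin stands grip up in the box, each cup stands upright within about 3 mm of its wheel's centre by camera, and the bowl and mug were left where they were.

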